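# Take the round-footed stop post off its barbed drying hook

## Robot

A 6-joint arm with a two-finger parallel gripper is mounted at the origin on a cart in front of the work surface, level with it; the furniture and walls round the work are solid. World frame = base frame: x ahead of the robot, y to its left, z up, the work surface at z = 0. Lengths are in m, angles in degrees, forces in N, time in s.
With the tool pointing down it reaches from about 0.4 to 0.825 m from the base axis. Payload 7 kg.
Tool frame: the origin (TCP) lies at the very end of the fingers, on their centre line; the grasp point (between the pads) lies 19 mm behind it (ctrl.pinch_z is the distance from the TCP to the grasp point, in m); z points along the fingers, x is the direction in which the jaws open and shut, and the axes are right-handed (so a half turn about z gives the same grasp; the last joint's range is limited). The gripper opens to 88 mm and grips with 3 to 60 N. Pads are 19 mm wide; open, the fingers measure 130 mm over their backs; the gripper's body (78 mm by 193 mm) begins 47 mm behind the grasp point.
Start: joints at [90.648, 20.546, 0.682, 0, -70.136, -16.507], TCP at [0.184, 0.649, 0.188] pointing down, gripper open.
Joint ranges: [-176.03, 176.03], [-82.01, 121.73], [-58.28, 71.71], [-173.87, 95.51], [-174.79, -0.11], [-173.66, 173.66]. Speed limits (degrees/s): [136.94, 136.94, 172.46, 180, 180, 180].

## Interface

Orientations are given as [roll, pitch, yaw] about the fixed x, y, z axes, in that order (R = Rz(yaw) Ry(pitch) Rx(roll)).
In Python, from plant import ctrl gives the robot as it stands.
- The arm moves only by the tool carry_out, never from a script. Its argument "increments" is a list of rows, each a list of 7 numbers: the turn, a rotation vector about the world's x, y, z in degrees, then the shift along the world's x, y, z in mm, then the closure, from 0 (fully open) to 1 (shut). In form: [[ax, ay, az, dx, dy, dz, grip], ...]. A call has 1 to 20 rows; each row is the pose to reach, as a shift and turn from the pose commanded when the call began; what a row does not reach only later rows make up. A row lasts 1/8 s, in which the tool goes at most 62.5 mm and 10.7 degrees, less where a joint would pass 70% of its speed; a pose out of reach is approached as far as the arm can. A call with a gripper value outside its range is refused whole. The fingers move at their own pace and stop on an object; the grip force is fixed at half the most. Time passes only in rows, so rows that repeat a pose let the fingers close. It gives the time, the measured TCP pose, the force and the opening at its end, in the units of the state.
- ctrl.get_obs(): the state, without advancing time (a new reading comes with each control period).
- ctrl.snapshot(name): name is "side" or "top"; returns a dict with "pixels" (420x560x3 uint8, blue, green, red), "intrinsics" (3x3 intrinsics, pixels), "rvec" (rotation vector, rad) and "tvec" (3), from world to camera coordinates, as OpenCV has them. Camera axes: x right, y down, z forward; pixel columns grow to the right and rows downward; lengths in m; the calibration is good to about 2 mm. A picture is of the moment at which its call begins. There is no depth.
- ctrl.close_job(): hands the job in, once; it reports no verdict.
Trained networks look in a picture, given as the dict that the camera call returned (one of the last four; its "shot" number tells which), for a name from the list of things; names that differ only in an ending like _2 or _b are one class to them, and where a whole thing is asked for, a point or a joint stands for the part that bears it (a point fixed in the world has none). Each returns a list of dicts, best first, with "confidence" (0 to 1); they miss things now and then, are a little off and sometimes report something else, mostly with a low value. They report only what shows in the picture. A call takes as long as a camera call. They do not tell look-alikes from the thing itself.
- ctrl.search_frame(picture, label): "centre" ([x, y, z] in m, in world coordinates, good to about 4 mm: the middle of the surface that is visible of it).
- ctrl.outline_of(picture, label): "pixels" (420x560 bool, what is visible of it).
The state is a dict: "clock": time; "joint_pos": joint angles; "qvel": joint speeds; "tau": joint torques, N m; "tool_pos": TCP position; "orientation": TCP orientation; "force": force on the tool from outside, world axes, zero at the start; "moment": the same for the moment, N m; "opening": finger opening in m.
Only numpy, scipy, OpenCV 4.12 (cv2) and the standard library are available. Lean on these libraries where they do the work, as an engineer would, in place of code of your own. Each camera call takes 0.05 s, during which the arm holds its last target. There are 200 camera calls.

## Task

The two metal stop posts on the drying hanger are dry. Take the round-footed one (rounded top) off its barbed hook and stand it upright on its foot in the empty, wider compartment of the wooden tray; leave the square-footed one hanging where it is.

Things in the scene. Friction and masses are not known exactly. Their poses are not given: they have to be found in the camera images.
- round_post_mid (a point): Centre of the loose post to move: metal, 155 mm tall, 0.22 kg, round foot (56 mm dia.); origin 77.5 mm above the underside. Flat upright web, 10 mm thick (x) by 44 wide (y), rounded top; z up, x along the hook to its tip. Window through the web along x: 24 mm wide, 40 to 74 mm above the underside; its top edge rests on the hook. Grip across the 10 mm, 135 mm above the underside, clear of the barb.
- square_post_mid (a point): Centre (77.5 mm above the underside) of the other loose post, same sizes and axes but a square foot (56 mm) and square top. It stays hanging. Which post is on which hook varies. A post comes off so: raise it 13 mm (bar mid-window), tilt it 25 to 45 degrees, foot swung forward along the hook and top back, then let its window follow the bar forward and up off the tip. Untilted it cannot pass.
- hanger: Fixed hanger, origin under the middle of its base (170 mm in y, x -50 to 60 mm, 12 thick), z up. Two hooks of 8 mm bar at y = +60 and -60 mm point along its +x, roughly away from the robot: each is a post at x -35, its bar level at axis height 140 mm to x 37, then steeply up to a tip at x 48, top 176 mm high (the highest point), with a small barb back to x 40. Posts hang at x -8 to 8 mm.
- tray_bay (a point): Centre of the floor (6 mm above the bench) of the empty, wider compartment of a fixed open wooden tray, 220 x 300 mm, walls 55 mm high. The compartment is 196 mm along the point's x, 158 mm along its y; z up. The narrower one, on the +y side of a 10 mm divider 44 mm high, holds two bolts and a gauge block.
Not all that is in view belongs to the job. What is shaped like the part that bears round_post_mid but orange or purple is not meant.

How it is judged (in metres and radians):
At the end, for the whole second after the job is handed in: The round-footed post stands upright (within 10 degrees) on its foot, at rest, on the floor of the tray's empty wider compartment (anywhere in it), and the square-footed post still hangs on its hook within 30 mm of where it was (x of round_post_mid in the frame of tray_bay between -0.098 and 0.098 m and y of round_post_mid in the frame of tray_bay between -0.079 and 0.079 m and z of round_post_mid in the frame of tray_bay between 0.07 and 0.085 m and angle between round_post_mid's own z axis and vertical below 0.17 rad and linear speed of round_post below 0.03 m/s and distance of square_post_mid from where it was at the start of the episode below 0.03 m); the robot touches nothing.
It also fails if it takes over 53 s, if anything falls off the work surface, if the arm or the gripper's body presses on something with over 40 N, if the wrist force passes 120 N, or if a joint passes its speed limit or range.

## Working session

There is one attempt and no reset: what is moved stays moved. The work goes in short steps, Python scripts to look and compute and a tool call to move; the robot and the scene stay as the last step left them, time stands still between calls to the robot, and variables do not carry over. Pictures are saved under pics/ and viewed, about 8 in all and at most 12, crops included, and the job is handed in when it is done.

Besides the shell and the picture viewer there is one more tool, called after "Request:" by a JSON object that holds its "method" and its "body". carry_out: Moves the arm, as the interface text tells. Its arguments: {"type":"object","properties":{"increments":{"type":"array"}},"required":["increments"]}

```bash
mkdir -p pics; python3 - <<'E'
from plant import ctrl
import cv2,numpy as np
o=ctrl.get_obs(); print(o['clock'],o['tool_pos'],o['orientation'],o['opening'],o['force'])
for n in("side","top"):
    p=ctrl.snapshot(n); cv2.imwrite(f"pics/{n}0.png",p['pixels'])
    R=cv2.Rodrigues(np.array(p['rvec']))[0]; print(n,'cam pos',-R.T@np.array(p['tvec']).ravel(),'fwd',R[2])
    for l in("round_post_mid","square_post_mid","hanger","tray_bay"):
        try: r=ctrl.search_frame(p,l); print(l,[(np.round(d['centre'],3),round(d['confidence'],2)) for d in r])
        except Exception as e: print(l,e)
E
```

```text
0.0 [0.18434955 0.64875728 0.18710709] [-1.79990187e+02 -9.60919965e-02 -1.05865002e+02] 0.08736472547757196 [ 0.78048665  0.38941703 -0.80552492]
side cam pos [ 0.23833912 -0.55412696  0.74033815] fwd [ 0.25778078  0.71070547 -0.65455848]
round_post_mid [(array([ 0.493, -0.011,  0.134]), 0.83), (array([0.473, 0.129, 0.082]), 0.7), (array([ 0.371, -0.015,  0.052]), 0.57)]
square_post_mid [(array([ 0.509, -0.132,  0.127]), 0.9)]
hanger [(array([ 0.493, -0.07 ,  0.012]), 0.69)]
tray_bay [(array([0.567, 0.385, 0.023]), 0.98)]
top cam pos [0.28103364 0.07237779 1.00317961] fwd [ 0.20325595  0.07504479 -0.97624551]
round_post_mid [(array([0.49 , 0.001, 0.147]), 0.93), (array([0.473, 0.129, 0.011]), 0.72)]
square_post_mid [(array([ 0.506, -0.111,  0.112]), 0.79)]
hanger [(array([ 0.489, -0.063,  0.01 ]), 0.57)]
tray_bay [(array([0.564, 0.38 , 0.003]), 0.72)]
```

View pics/side0.png

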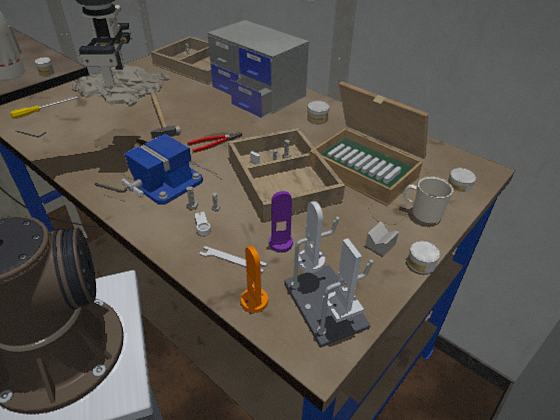

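View pics/top0.png

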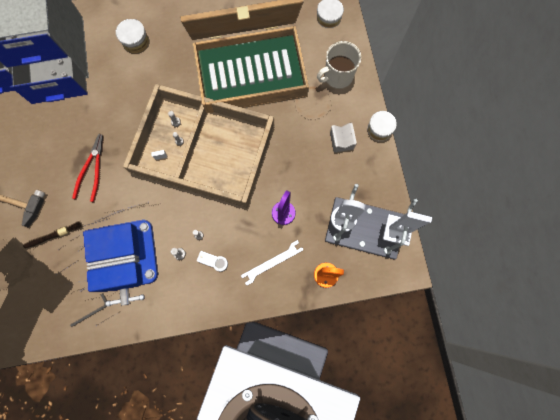

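The round post hangs on the left hook (side about (314,235), top about (348,215)). The square one is on the right hook, near (348,280) in side. The orange and purple posts are distractors. The tray's wide bay is at about (228,155) in top.

```bash
cat > h.py <<'E'
import cv2,numpy as np
from plant import ctrl
def cam(p): return cv2.Rodrigues(np.array(p['rvec'],float))[0],np.array(p['tvec'],float).ravel(),np.array(p['intrinsics'],float)
def on_z(p,uv,z):
    R,t,K=cam(p);c=-R.T@t;d=R.T@np.linalg.solve(K,[*uv,1]);return c+d*(z-c[2])/d[2]
def proj(p,X):
    return cv2.projectPoints(np.array(X,float).reshape(-1,1,3),np.array(p['rvec'],float),np.array(p['tvec'],float),np.array(p['intrinsics'],float),None)[0][:,0]
E
python3 - <<'E'
from h import *
a=ctrl.snapshot("top");b=ctrl.snapshot("side")
for uv in [(158,88),(273,120),(245,203),(126,165)]: print('tray',on_z(a,uv,.055).round(3))
A=cv2.resize(a['pixels'][170:270,310:440],None,fx=6,fy=6,interpolation=cv2.INTER_CUBIC)
cv2.imwrite("pics/topc.png",A)
B=cv2.resize(b['pixels'][190:350,265:385],None,fx=3.75,fy=3.75,interpolation=cv2.INTER_CUBIC);cv2.imwrite("pics/sidec.png",B)
for p in(a,b):
  for l in("hanger","round_post_mid"):
    r=ctrl.outline_of(p,l)
    for d in r[:2]:
        ys,xs=np.nonzero(d['pixels']); print(l,round(d['confidence'],2),xs.min(),xs.max(),ys.min(),ys.max())
        if l=='hanger': print(cv2.minAreaRect(np.c_[xs,ys].astype(np.float32)))
E
```

```text
tray [0.658 0.517 0.055]
tray [0.673 0.227 0.055]
tray [0.462 0.219 0.055]
tray [0.454 0.51  0.055]
hanger 0.96 326 416 185 258
((370.0148010253906, 220.9018096923828), (80.75757598876953, 63.85405349731445), 13.348727226257324)
round_post_mid 0.97 315 343 263 286
round_post_mid 0.96 331 364 200 230
hanger 0.89 284 372 217 346
((333.9140625, 283.7493591308594), (112.04801177978516, 89.75997924804688), 58.81502914428711)
round_post_mid 0.95 240 267 247 312
round_post_mid 0.86 298 324 201 272
```

View pics/topc.png

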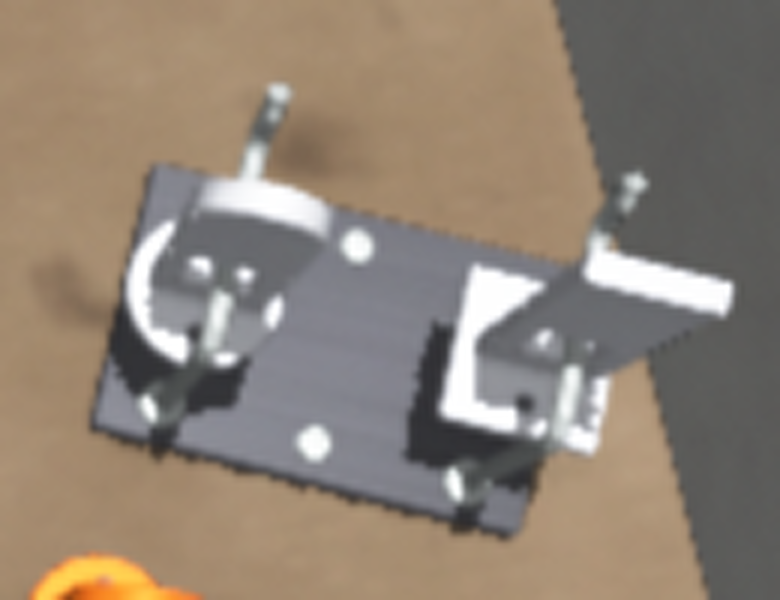

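View pics/sidec.png

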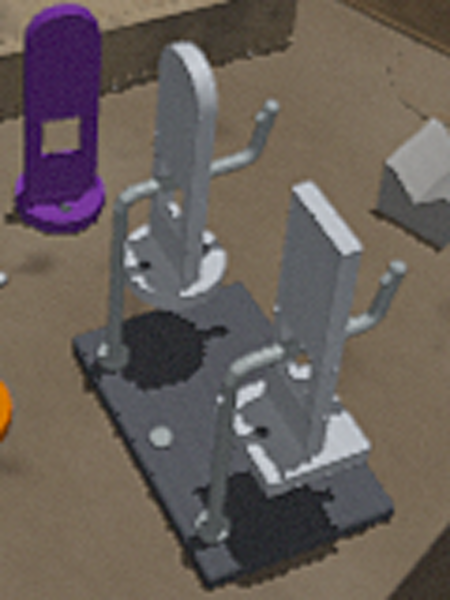

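```bash
cat >> h.py <<'E'
from scipy.optimize import least_squares
def T(q,X): 
    c,s=np.cos(q[2]),np.sin(q[2]);X=np.array(X,float);return np.c_[q[0]+c*X[:,0]-s*X[:,1],q[1]+s*X[:,0]+c*X[:,1],X[:,2]]
E
python3 - <<'E'
from h import *
a=ctrl.snapshot("top");b=ctrl.snapshot("side")
tp=np.array([[150,165],[95,428],[278,92],[635,182],[160,408],[465,482]])/6+[310,170]-.4
tX=np.array([[60,85,12],[-50,85,12],[48,60,176],[48,-60,176],[-35,60,14],[-35,-60,14]])/1e3
sp=np.array([[75,345],[272,105],[398,268],[112,355],[212,527],[393,508]])/3.75+[265,190]-.4
sX=np.array([[-50,85,12],[48,60,176],[48,-60,176],[-35,60,14],[-35,-60,14],[60,-85,12]])/1e3
f=lambda q:np.r_[(proj(a,T(q,tX))-tp).ravel(),(proj(b,T(q,sX))-sp).ravel()]
r=least_squares(f,[.49,-.06,-.1],loss='soft_l1');q=r.x;print(q,np.degrees(q[2]));print(f(q).reshape(-1,2).round(1))
for x in(-8,0,8):print(x,'round mid',T(q,[[x/1e3,.06,.1475]]).round(4))
# tray: corners order far-left,far-right,near-right,near-left
C=np.array([on_z(a,uv,.055) for uv in[(158,88),(273,120),(245,203),(126,165)]])
print('tray ctr',C.mean(0),'yaw',np.degrees(np.arctan2(*(C[0]-C[1]+C[3]-C[2])[[1,0]]))-90)
# post: overlay web top edges for x in -8,0,8
for n,p,o,s,sz in(("top",a,(310,170),6,(130,100)),("side",b,(265,190),3.75,(120,160))):
    I=cv2.resize(p['pixels'][o[1]:o[1]+sz[1],o[0]:o[0]+sz[0]],None,fx=s,fy=s,interpolation=cv2.INTER_CUBIC)
    th=np.linspace(0,np.pi,20)
    for x,col in((-8,(0,0,255)),(0,(0,255,0)),(8,(255,0,0))):
        X=np.c_[np.full(20,x-5),60+22*np.cos(th),203+22*np.sin(th)]/1e3
        X=np.vstack([X,np.array([[x-5,38,82],[x-5,82,82],[x-5,82,203]])/1e3])
        u=((proj(p,T(q,X))-o+.5)*s).astype(int); cv2.polylines(I,[u],False,col,1)
    B=np.array([[60,85,12],[-50,85,12],[-50,-85,12],[60,-85,12]])/1e3
    cv2.polylines(I,[((proj(p,T(q,B))-o+.5)*s).astype(int)],True,(0,255,255),1)
    cv2.imwrite(f"pics/ov_{n}.png",I)
A=cv2.imread("pics/ov_top.png");B=cv2.imread("pics/ov_side.png")
A=cv2.resize(A[:420,:480],(400,350));B=cv2.resize(B[:450,50:],(400,450))
M=np.zeros((450,800,3),np.uint8);M[:350,:400]=A;M[:,400:]=B;cv2.imwrite("pics/ov.png",M)
E
```

```text
[ 0.50395898 -0.05993043  0.08665162] 4.964772257980273
[[ 0.5 -0.8]
 [-0.9 -0. ]
 [ 0.4  0.3]
 [ 0.3  0. ]
 [ 0.3 -0.4]
 [ 0.3  0.3]
 [-1.6 -2.3]
 [-0.4 -0.4]
 [-0.1 -0.8]
 [-0.1  0.8]
 [-0.2  0.6]
 [ 1.1 -0.2]]
-8 round mid [[ 0.4908 -0.0008  0.1475]]
0 round mid [[ 4.988e-01 -2.000e-04  1.475e-01]]
8 round mid [[5.067e-01 5.000e-04 1.475e-01]]
tray ctr [0.56161587 0.3683698  0.055     ] yaw 2.145392121451266
```

View pics/ov.png

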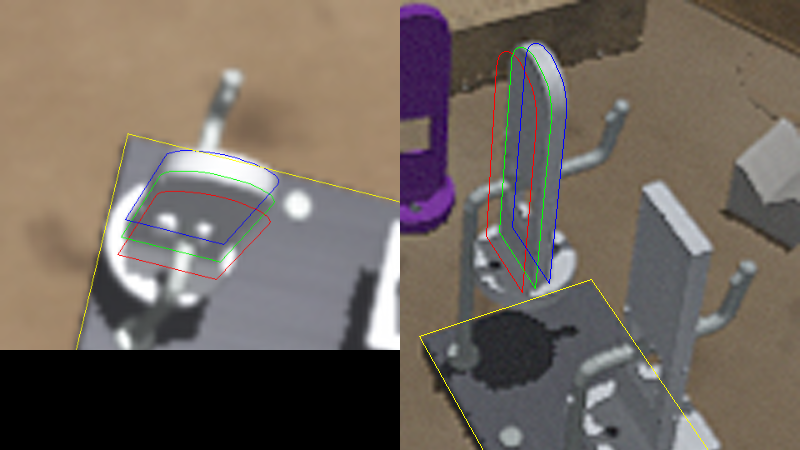

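The hanger fit is good, with most residuals under 1 px. The green outline (x = 0) matches the round post: mid (0.499, 0.000, 0.1475), yaw 5°. The bay centre works out at about (0.564, 0.309). Next I move above the post.

Request:
{"method": "carry_out", "body": {"increments": [[0,0,0,0,0,113,0],[0,0,0,0,0,113,0],[0,0,-69.2,315,-649,113,0],[0,0,-69.2,315,-649,113,0],[0,0,-69.2,315,-649,113,0],[0,0,-69.2,315,-649,113,0],[0,0,-69.2,315,-649,113,0],[0,0,-69.2,315,-649,113,0],[0,0,-69.2,315,-649,113,0],[0,0,-69.2,315,-649,113,0],[0,0,-69.2,315,-649,113,0],[0,0,-69.2,315,-649,113,0],[0,0,-69.2,315,-649,113,0],[0,0,-69.2,315,-649,113,0],[0,0,-69.2,315,-649,113,0],[0,0,-69.2,315,-649,113,0],[0,0,-69.2,315,-649,113,0],[0,0,-69.2,315,-649,113,0]]}}

```text
clock: 3.15
tool_pos: [0.4993, 0.0011, 0.3013]
orientation: [180.0, 0.0, -175.0]
force: [-0.7, 0.6, 0.3]
opening: 0.0876
```

Request:
{"method": "carry_out", "body": {"increments": [[3.3,-37.9,0,-36,0,-10,0],[3.3,-37.9,0,-36,0,-10,0],[3.3,-37.9,0,-36,0,-10,0],[3.3,-37.9,0,-36,0,-10,0],[3.3,-37.9,0,-36,0,-10,0],[3.3,-37.9,0,-36,0,-10,0]]}}

```text
clock: 3.9
tool_pos: [0.464, 0.001, 0.2926]
orientation: [179.9, 38.1, -175.1]
force: [0.9, -0.0, 0.8]
opening: 0.088
```

```bash
python3 - <<'E'
from plant import ctrl
o=ctrl.get_obs(); print(o['joint_pos'],o['tool_pos'],o['orientation'])
E
```

```text
[ 42.50699728 -33.41389915 -56.57352643  35.2333867  -40.50277215
 -59.40535591] [0.46399328 0.00104729 0.29263084] [ 179.87650674   38.11200666 -175.07193963]
```

Request:
{"method": "carry_out", "body": {"increments": [[0,0,0,0,0,-50,0],[0,0,0,0,0,-50,0],[0,0,0,0,0,-50,0]]}}

```text
clock: 4.28
tool_pos: [0.4725, -0.0053, 0.2595]
orientation: [179.4, 36.6, -175.1]
force: [0.1, 0.9, 0.6]
opening: 0.0874
```

```bash
python3 - <<'E'
from plant import ctrl
o=ctrl.get_obs(); print(o['joint_pos'],o['tool_pos'],o['orientation'])
E
```

```text
[ 36.73942339 -29.43873257 -58.03642354  33.57402237 -33.483338
 -55.38803797] [ 0.47253288 -0.00527687  0.25954577] [ 179.35690569   36.59672044 -175.11576998]
```

Request:
{"method": "carry_out", "body": {"increments": [[-3.3,37.9,0,36,0,-10,0],[-3.3,37.9,0,36,0,-10,0],[-3.3,37.9,0,36,0,-10,0],[-3.3,37.9,0,36,0,-10,0],[-3.3,37.9,0,36,0,-10,0],[-3.3,37.9,0,36,0,-10,0]]}}

```text
clock: 5.03
tool_pos: [0.5079, -0.0049, 0.2484]
orientation: [179.4, -1.4, -175.0]
force: [-0.3, 0.1, 1.0]
opening: 0.0877
```

```bash
python3 - <<'E'
from plant import ctrl
o=ctrl.get_obs(); print(o['joint_pos'],o['tool_pos'],o['orientation'])
E
```

```text
[ 20.73797797   3.64748434 -12.76810859  -1.04793464 -74.78784459
 -15.48949646] [ 0.50789268 -0.00489154  0.24841738] [ 179.35314358   -1.43055598 -175.02904184]
```

```bash
cat >> h.py <<'E'
from scipy.spatial.transform import Rotation as Ro
def inc(pos,tilt=0,yaw=-175.04):
    o=ctrl.get_obs(); a=Ro.from_euler('xyz',o['orientation'],degrees=True); b=Ro.from_euler('xyz',[180,tilt,yaw],degrees=True)
    return np.round(np.r_[(b*a.inv()).as_rotvec(degrees=True),(np.array(pos)-o['tool_pos'])*1e3],1).tolist()
Q=(0.50396,-0.05993,0.08665)
def wpost(wx,wz,tilt):  # window centre (hanger mm) -> TCP world
    t=np.radians(tilt); return T(Q,[[(wx-59*np.sin(t))/1e3,.06,(wz+59*np.cos(t))/1e3]])[0]
E
python3 - <<'E'
from h import *
p=wpost(25,140,32);p[2]+=.048;print(p,inc(p,32))
E
```

```text
[ 0.49252577 -0.00069731  0.23803484] [2.3, -33.4, -0.2, -15.4, 4.2, -10.4]
```

Request:
{"method": "carry_out", "body": {"increments": [[2.3,-33.4,-0.2,-15.4,4.2,-10.4,0],[2.3,-33.4,-0.2,-15.4,4.2,-10.4,0],[2.3,-33.4,-0.2,-15.4,4.2,-10.4,0],[2.3,-33.4,-0.2,-15.4,4.2,-10.4,0],[2.3,-33.4,-0.2,-15.4,4.2,-10.4,0],[2.3,-33.4,-0.2,-15.4,4.2,-10.4,0]]}}

```text
clock: 5.78
tool_pos: [0.4934, -0.0, 0.2407]
orientation: [179.8, 32.3, -175.1]
force: [0.8, -0.4, -0.0]
opening: 0.0873
```

```bash
python3 - <<'E'
from h import *
o=ctrl.get_obs(); print(o['joint_pos'],o['tool_pos'],o['orientation'])
print('up',inc(wpost(0,127,0)+[0,0,.06],0))
E
```

```text
[ 34.05481895 -22.45259465 -53.46464819  27.9523622  -33.20397156
 -49.20043453] [ 4.93431434e-01 -3.81996909e-05  2.40731062e-01] [ 179.7664155    32.25376585 -175.13235574]
up [-3.0, 32.1, 0.0, 5.3, -0.1, 5.3]
```

Request:
{"method": "carry_out", "body": {"increments": [[-3.0,32.1,0,5.3,-0.1,5.3,0],[-3.0,32.1,0,5.3,-0.1,5.3,0],[-3.0,32.1,0,5.3,-0.1,5.3,0],[-3.0,32.1,0,5.3,-0.1,5.3,0],[-3.0,32.1,0,5.3,-0.1,5.3,0],[-3.0,32.1,0,5.3,-0.1,-25,0],[-3.0,32.1,0,5.3,-0.1,-54.7,0],[-3.0,32.1,0,5.3,-0.1,-54.7,0],[-3.0,32.1,0,5.3,-0.1,-54.7,0]]}}

```text
clock: 6.9
tool_pos: [0.4981, -0.0011, 0.1854]
orientation: [-179.9, 0.0, -175.0]
force: [0.7, 0.2, -0.7]
opening: 0.0876
```

```bash
python3 - <<'E'
from h import *
o=ctrl.get_obs(); print(o['joint_pos'],o['tool_pos'],o['orientation'],inc(wpost(0,127,0)))
a=ctrl.snapshot("top");b=ctrl.snapshot("side")
A=cv2.resize(a['pixels'][150:270,300:440],(400,343));B=cv2.resize(b['pixels'][150:350,255:395],(400,571))
M=np.zeros((571,800,3),np.uint8);M[:343,:400]=A;M[:,400:]=B;cv2.imwrite("pics/g1.png",M)
E
```

```text
[ 22.63518688   3.80715611 -21.40843559   0.13076486 -64.81958288
 -17.67697815] [ 0.49807004 -0.00105256  0.18542295] [-1.79876583e+02  2.35465230e-03 -1.74986116e+02] [0.1, 0.0, -0.1, 0.7, 0.9, 0.6]
```

View pics/g1.png

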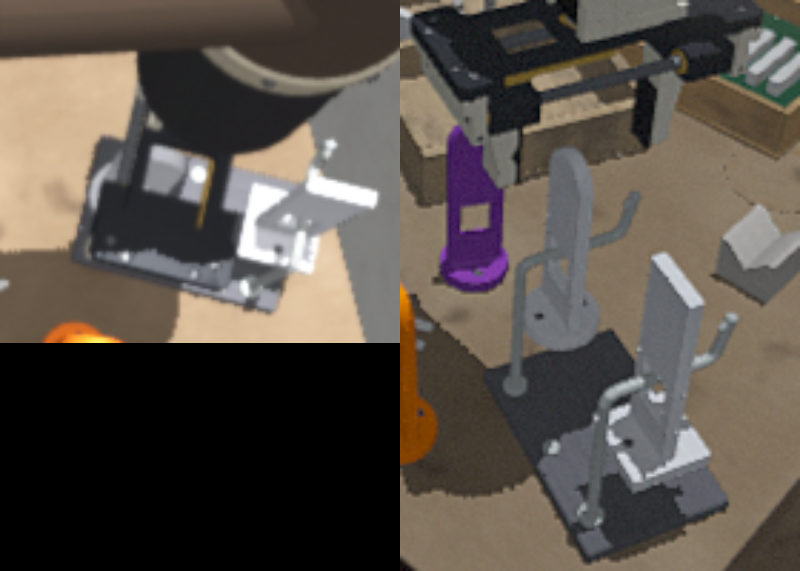

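```bash
python3 - <<'E'
from h import *
b=ctrl.snapshot("side");o=ctrl.get_obs()['tool_pos']
c=lambda X:(((proj(b,X)-[255,150])*400/140)+[400,0]).round()
w=T(Q,[[0,.06,.225],[-.044,.06,.1854],[.044,.06,.1854],[-.044,.06,.2044],[.048,.06,.176]])
print(c([o]),c(w))
E
```

```text
[[570. 202.]] [[574. 154.]
 [509. 218.]
 [630. 183.]
 [510. 196.]
 [634. 192.]]
```

```bash
python3 - <<'E'
from h import *
b=ctrl.snapshot("side")
I=cv2.resize(b['pixels'][140:230,250:370],None,fx=6,fy=6,interpolation=cv2.INTER_CUBIC)
w=T(Q,[[0,.06,.225],[-.044,.06,.1854],[.044,.06,.1854],[-.044,.06,.2044],[.044,.06,.2044],[.048,.06,.176]])
for u in ((proj(b,w)-[250,140]+.5)*6).astype(int): cv2.circle(I,tuple(int(v) for v in u),4,(0,0,255),1)
cv2.imwrite("pics/g2.png",I)
E
```

```text
(no output)
```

View pics/g2.png

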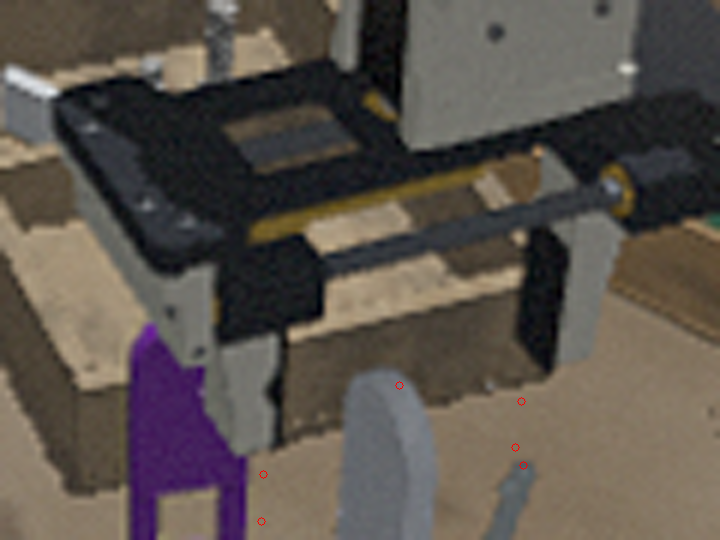

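```bash
python3 - <<'E'
from h import *
b=ctrl.snapshot("side");a=ctrl.snapshot("top")
m=np.array([[275,450],[555,380]])/6+[250,140]-.5
for z in(.185,.2,.215):print(z,[on_z(b,u,z).round(3) for u in m])
o=ctrl.get_obs();print(o['tool_pos'],o['force'])
print('start tcp px',proj(b,[[.1843,.6488,.187]]),'top',proj(a,[[.1843,.6488,.187]]))
X=T(Q,[[s*.06,.06+t*.039,z] for z in(.186,.252) for s in(-1,1) for t in(-1,1)])
print(((proj(a,X)-[300,150])).round())
I=cv2.resize(a['pixels'][140:260,290:440],None,fx=5,fy=5,interpolation=cv2.INTER_CUBIC)
for u in ((proj(a,T(Q,[[0,.06,.225],[-.044,.06,.1854],[.044,.06,.1854],[-.096,.099,.252],[-.096,.021,.252]]))-[290,140]+.5)*5).astype(int): cv2.circle(I,tuple(int(v) for v in u),4,(0,0,255),1)
cv2.imwrite("pics/g3.png",I)
E
```

```text
0.185 [array([0.47 , 0.026, 0.185]), array([0.568, 0.03 , 0.185])]
0.2 [array([0.464, 0.01 , 0.2  ]), array([0.56 , 0.014, 0.2  ])]
0.215 [array([ 0.458, -0.006,  0.215]), array([ 0.551, -0.001,  0.215])]
[ 0.49780958 -0.00108412  0.18405432] [-0.37630245  0.72390056  0.83906353]
start tcp px [[117.94925795  89.67847137]] top [[-22.04311667 247.72780411]]
[[65. 92.]
 [25. 81.]
 [78. 33.]
 [39. 23.]
 [72. 86.]
 [29. 75.]
 [86. 23.]
 [44. 13.]]
```

View pics/g3.png

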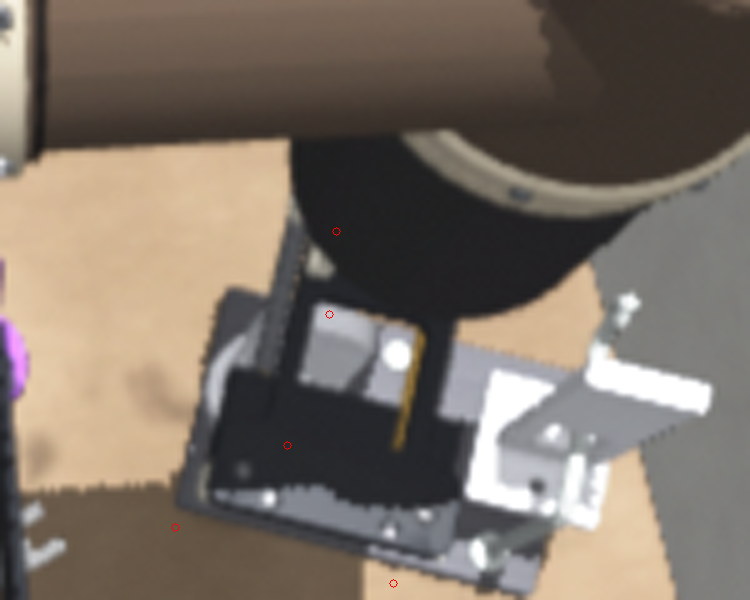

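The images put the open fingertips about 28 mm higher than the reported TCP. Closing on the post is harmless, and I'll re-check afterwards.

Request:
{"method": "carry_out", "body": {"increments": [[0,0,0,0.7,0.9,0.6,0.6],[0,0,0,0.7,0.9,0.6,0.6],[0,0,0,0.7,0.9,0.6,0.6],[0,0,0,0.7,0.9,0.6,0.6],[0,0,0,0.7,0.9,0.6,0.6],[0,0,0,0.7,0.9,0.6,0.6]]}}

```text
clock: 7.95
tool_pos: [0.4982, -0.0004, 0.1839]
orientation: [-179.9, -0.2, -175.0]
force: [0.8, -0.1, -0.9]
opening: 0.0364
```

```bash
python3 - <<'E'
from h import *
b=ctrl.snapshot("side");o=ctrl.get_obs();print(o['tool_pos'],o['opening'],o['force'],ctrl.pinch_z)
I=cv2.resize(b['pixels'][140:230,250:370],None,fx=6,fy=6,interpolation=cv2.INTER_CUBIC)
h=o['opening']/2
w=T(Q,[[0,.06,.225],[-h,.06,.1854],[h,.06,.1854],[-h,.06,.2134],[h,.06,.2134]])
for u in ((proj(b,w)-[250,140]+.5)*6).astype(int): cv2.circle(I,tuple(int(v) for v in u),4,(0,0,255),1)
cv2.imwrite("pics/g4.png",I)
E
```

```text
[ 4.98191965e-01 -3.24752540e-04  1.83916780e-01] 0.035983856286032054 [ 0.56559673 -0.01482155  1.38909693] 0.0188
```

View pics/g4.png

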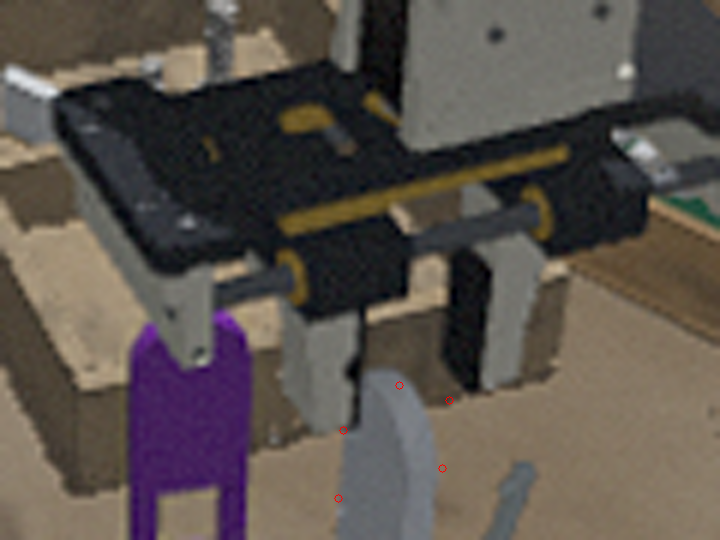

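Request:
{"method": "carry_out", "body": {"increments": [[0,0,0,0,0,0,0.73],[0,0,0,0,0,0,0.73],[0,0,0,0,0,0,0.73],[0,0,0,0,0,-5,0.73],[0,0,0,0,0,-10,0.73],[0,0,0,0,0,-15,0.73],[0,0,0,0,0,-15,0.73]]}}

```text
clock: 8.88
tool_pos: [0.4978, -0.0004, 0.1683]
orientation: [-179.8, -0.3, -175.0]
force: [0.2, -0.2, -0.4]
opening: 0.0237
```

```bash
python3 - <<'E'
from h import *
b=ctrl.snapshot("side");a=ctrl.snapshot("top");o=ctrl.get_obs();print(o['tool_pos'],o['opening'],o['force'],o['moment'])
I=cv2.resize(b['pixels'][140:250,260:360],None,fx=5,fy=5,interpolation=cv2.INTER_CUBIC)
h=o['opening']/2
for y,c in((.0505,(0,0,255)),(.0695,(0,255,0))):
  w=T(Q,[[-h,y,.1685],[h,y,.1685],[-h,y,.1985],[h,y,.1985]])
  for u in ((proj(b,w)-[260,140]+.5)*5).astype(int): cv2.circle(I,tuple(int(v) for v in u),3,c,1)
cv2.imwrite("pics/g5.png",I)
E
```

```text
[ 4.98219026e-01 -3.68929540e-04  1.68891239e-01] 0.02368648038290873 [0.36872713 0.65377494 0.60841965] [ 0.12166329 -0.07483582  0.00558495]
```

View pics/g5.png

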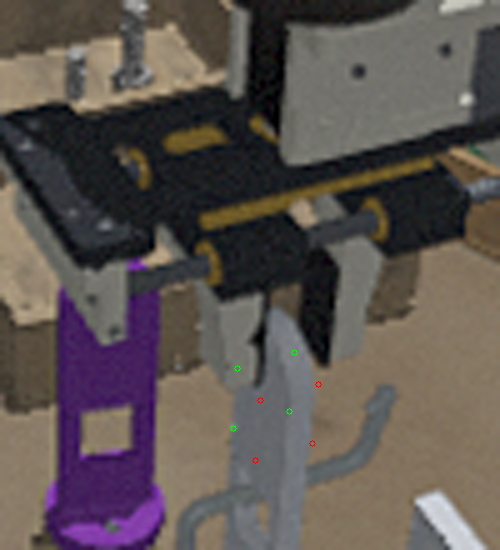

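The images suggest the tips are really about 35 mm above the reported TCP. I'll settle this by touch: close at reported z = 0.200. If the fingers shut fully there, the images are right.

Request:
{"method": "carry_out", "body": {"increments": [[0,0,0,0.8,0.2,31,0.73],[0,0,0,0.8,0.2,31,0.73],[0,0,0,0.8,0.2,31,1],[0,0,0,0.8,0.2,31,1],[0,0,0,0.8,0.2,31,1],[0,0,0,0.8,0.2,31,1]]}}

```text
clock: 9.72
tool_pos: [0.4989, -0.0002, 0.1996]
orientation: [-179.8, -0.2, -175.0]
force: [-0.3, 0.4, 0.7]
opening: 0.0003
```

They shut fully, so the tips really are higher than reported. Next question: is that a short tool or a base offset? I'll compare upright and tilted views in one picture.

```bash
python3 - <<'E'
from h import *
import pickle
s=ctrl.snapshot("side");t=ctrl.snapshot("top");pickle.dump((s,t,ctrl.get_obs()),open("up.pkl","wb"))
print(inc([.495,0,.255],30))
E
```

```text
[2.8, -30.1, 0.0, -3.9, 0.1, 55.2]
```

Request:
{"method": "carry_out", "body": {"increments": [[0,0,0,0,0,55.2,1],[2.8,-30.1,0,-3.9,0,55.2,1],[2.8,-30.1,0,-3.9,0,55.2,1],[2.8,-30.1,0,-3.9,0,55.2,1],[2.8,-30.1,0,-3.9,0,55.2,1],[2.8,-30.1,0,-3.9,0,55.2,1]]}}

```text
clock: 10.58
tool_pos: [0.4954, 0.0002, 0.2565]
orientation: [179.9, 30.2, -175.1]
force: [-0.3, 0.3, 1.6]
opening: 0.0008
```

```bash
python3 - <<'E'
from h import *
import pickle
s,t,o0=pickle.load(open("up.pkl","rb"))
S=ctrl.snapshot("side");o1=ctrl.get_obs();pickle.dump((S,o1),open("tilt.pkl","wb"));print(o1['tool_pos'],o1['orientation'])
ims=[]
for p,o in((s,o0),(S,o1)):
    org=(265,100);I=cv2.resize(p['pixels'][100:250,265:365],None,fx=4,fy=4,interpolation=cv2.INTER_CUBIC)
    P=np.array(o['tool_pos']);u=Ro.from_euler('xyz',o['orientation'],degrees=True).as_matrix()[:,2]
    for X,c in((P,(0,0,255)),(P-.035*u,(0,255,0)),(P+[0,0,.035],(255,0,0))):
        v=((proj(p,[X])[0]-org+.5)*4).astype(int);cv2.circle(I,tuple(int(k) for k in v),4,c,1);print(v)
    ims.append(I)
cv2.imwrite("pics/cmp.png",np.hstack(ims))
E
```

```text
[0.49637897 0.00069298 0.25713839] [ 179.87112176   30.16884814 -175.09850316]
[202 459]
[207 400]
[207 400]
[205 361]
[172 315]
[210 296]
```

View pics/cmp.png

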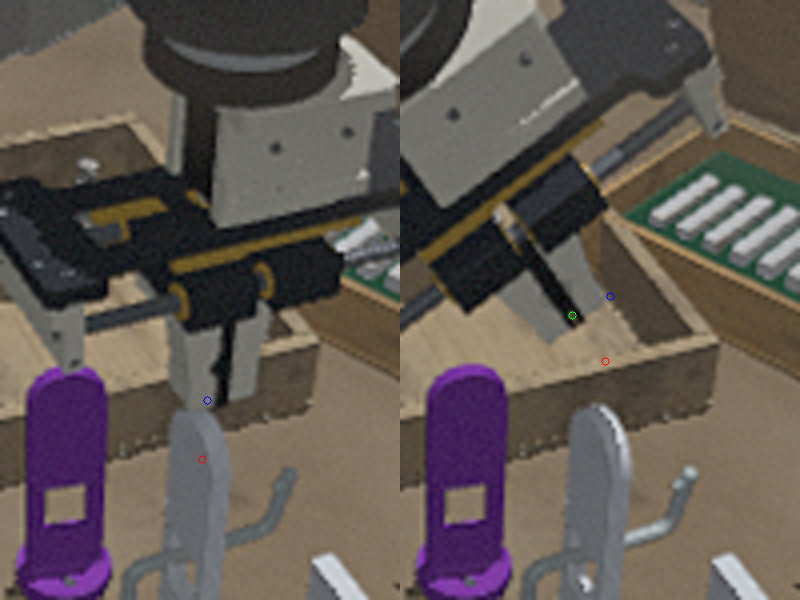

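The green circle, 35 mm back along the tool, matches the tip in both poses. So the fingers end 35 mm short of the reported TCP and the arm's frame is otherwise right. I'm changing the geometry accordingly: the reported TCP should sit 24 mm above the window centre.

```bash
sed -i 's/59\*np/24*np/g' h.py; python3 - <<'E'
from h import *
print(inc(wpost(0,127,0)+[0,0,.06],0), wpost(0,127,0))
E
```

```text
[-2.7, 30.0, 0.0, 2.4, -0.8, -46.1] [ 4.98767503e-01 -1.55105777e-04  1.51000000e-01]
```

Request:
{"method": "carry_out", "body": {"increments": [[-2.7,30,0,2.4,-0.8,0,0.55],[-2.7,30,0,2.4,-0.8,0,0.55],[-2.7,30,0,2.4,-0.8,0,0.55],[-2.7,30,0,2.4,-0.8,-20,0.55],[-2.7,30,0,2.4,-0.8,-46,0.55],[-2.7,30,0,2.4,-0.8,-66,0.55],[-2.7,30,0,2.4,-0.8,-86,0.55],[-2.7,30,0,2.4,-0.8,-106,0.55],[-2.7,30,0,2.4,-0.8,-106,0.55],[-2.7,30,0,2.4,-0.8,-106,1],[-2.7,30,0,2.4,-0.8,-106,1],[-2.7,30,0,2.4,-0.8,-106,1],[-2.7,30,0,2.4,-0.8,-106,1],[-2.7,30,0,2.4,-0.8,-106,1]]}}

```text
clock: 12.38
tool_pos: [0.4977, -0.0009, 0.1496]
orientation: [-179.9, -0.0, -175.0]
force: [-0.1, 0.5, 3.1]
opening: 0.0102
```

```bash
python3 - <<'E'
from h import *
o=ctrl.get_obs();print(o['joint_pos'].round(1),o['tool_pos'],o['orientation'],o['force'],o['opening'])
for c in("top","side"):
    p=ctrl.snapshot(c);print(c,[(d['centre'],round(d['confidence'],2)) for d in ctrl.search_frame(p,"round_post_mid")])
print(inc(wpost(0,140,0),0),inc(wpost(28,140,0),0))
E
```

```text
[ 22.6   5.5 -24.4   0.  -60.1 -17.7] [ 0.49766036 -0.00086008  0.14961296] [-1.79949080e+02 -4.88371473e-02 -1.75041465e+02] [-0.08566831  0.47500392  3.08906866] 0.010213218804445506
top [([0.4752, 0.1267, 0.087], 0.56), ([0.4847, -0.0031, 0.0827], 0.53)]
side [([0.4775, 0.1301, 0.0397], 0.93), ([0.4925, -0.0148, 0.1094], 0.77), ([0.3722, -0.0184, 0.054], 0.74)]
[0.1, -0.1, 0.0, 1.1, 0.7, 14.5] [0.1, -0.1, 0.0, 29.0, 3.2, 14.5]
```

Request:
{"method": "carry_out", "body": {"increments": [[0,0,0,0,0,7,1],[0,0,0,0.5,0.5,14,1],[0,0,0,0.5,0.5,14,1],[0,0,0,10,1.2,14,1],[0,0,0,20,2.2,14,1],[0,0,0,28.5,3,14,1],[0,0,0,28.5,3,14,1]]}}

```text
clock: 13.45
tool_pos: [0.5266, 0.0021, 0.1626]
orientation: [-179.9, -0.1, -175.1]
force: [0.0, 0.6, -2.0]
opening: 0.0096
```

```bash
python3 - <<'E'
from h import *
o=ctrl.get_obs();print(o['joint_pos'].round(1),o['tool_pos'],o['orientation'],o['force'],o['moment'],o['opening'])
for t in (8,16,24,28): print(t,inc(wpost(28,140,t),t))
E
```

```text
[ 21.6   7.7 -20.    0.  -62.4 -16.7] [0.52656385 0.00209685 0.1626257 ] [-1.79925195e+02 -1.38892049e-01 -1.75064806e+02] [ 0.01439572  0.58022598 -1.9826289 ] [0.04873695 0.04352988 0.02407291] 0.009609325207605837
8 [0.8, -8.1, 0.0, -3.2, -0.1, 1.1]
16 [1.5, -16.1, 0.0, -6.5, -0.4, 0.4]
24 [2.2, -24.0, 0.0, -9.6, -0.7, -0.7]
28 [2.5, -28.0, 0.0, -11.1, -0.8, -1.4]
```

Request:
{"method": "carry_out", "body": {"increments": [[0.8,-8,0,-3.2,-0.1,1,1],[1.5,-16,0,-6.5,-0.4,0.4,1],[2.2,-24,0,-9.6,-0.7,-0.7,1],[2.5,-28,0,-11.1,-0.8,-1.4,1],[2.5,-28,0,-11.1,-0.8,-1.4,1]]}}

```text
clock: 14.08
tool_pos: [0.5118, -0.0003, 0.1601]
orientation: [-179.9, 27.9, -175.0]
force: [0.3, -1.0, -2.4]
opening: 0.0098
```

```bash
python3 - <<'E'
from h import *
o=ctrl.get_obs();print(o['joint_pos'].round(1),o['tool_pos'],o['orientation'],o['force'],o['moment'],o['opening'])
for w in ((34,142,30),(38,150,32),(42,160,34),(46,172,35),(52,186,35),(60,205,35),(70,235,35)): print(w,inc(wpost(*w),w[2]))
E
```

```text
[ 28.4 -12.  -56.9  30.1 -21.9 -49.2] [ 5.11816514e-01 -3.42229430e-04  1.60104895e-01] [-179.93401407   27.91512137 -175.00539669] [ 0.28520605 -1.00615719 -2.37465701] [-0.20261419  1.9046953  -0.04587671] 0.009818158676619757
(34, 142, 30) [0.2, -2.1, -0.0, 8.9, 2.1, 2.7]
(38, 150, 32) [0.4, -4.1, -0.0, 12.1, 2.4, 10.2]
(42, 160, 34) [0.6, -6.1, -0.0, 15.4, 2.7, 19.8]
(46, 172, 35) [0.7, -7.1, -0.0, 19.1, 3.0, 31.6]
(52, 186, 35) [0.7, -7.1, -0.0, 25.0, 3.5, 45.6]
(60, 205, 35) [0.7, -7.1, -0.0, 33.0, 4.2, 64.6]
(70, 235, 35) [0.7, -7.1, -0.0, 43.0, 5.1, 94.6]
```

Request:
{"method": "carry_out", "body": {"increments": [[0,0,0,5,1,1,1],[0,0,0,9.6,2.1,3.1,1],[0.1,-1.1,0,13.2,2.4,10.8,1],[0.3,-3.1,0,16.4,2.7,20.5,1],[0.3,-3.1,0,16.4,2.7,20.5,1]]}}

```text
clock: 14.7
tool_pos: [0.5313, 0.0036, 0.1825]
orientation: [180.0, 31.2, -175.1]
force: [-0.6, -0.5, -1.3]
opening: 0.0097
```

```bash
python3 - <<'E'
from h import *
o=ctrl.get_obs();print(o['joint_pos'].round(1),o['tool_pos'],o['orientation'],o['force'],o['moment'],o['opening'])
for w in ((42,160,31),(46,172,33),(52,186,34),(60,205,35),(70,235,35)): print(w,inc(wpost(*w),w[2]))
E
```

```text
[ 26.8 -12.7 -57.3  35.3 -19.4 -52.8] [0.53131718 0.00360991 0.18245494] [ 179.95543308   31.15369113 -175.10373908] [-0.64192915 -0.53654483 -1.32084376] [-0.22993966  2.15049387  0.00263707] 0.009677487764744159
(42, 160, 31) [-0.1, 0.1, 0.0, -3.0, -1.2, -1.9]
(46, 172, 33) [0.1, -1.8, 0.0, 0.3, -0.9, 9.7]
(52, 186, 34) [0.2, -2.8, 0.0, 5.9, -0.4, 23.4]
(60, 205, 35) [0.3, -3.8, 0.0, 13.5, 0.2, 42.2]
(70, 235, 35) [0.3, -3.8, 0.0, 23.5, 1.1, 72.2]
```

Request:
{"method": "carry_out", "body": {"increments": [[0,-0.9,0,-1,-1,4.5,1],[0.1,-1.8,0,0.3,-0.9,9.7,1],[0.2,-2.8,0,4,-0.6,18,1],[0.2,-2.8,0,5.9,-0.4,23.4,1],[0.3,-3.8,0,13,0.2,42,1],[0.3,-3.8,0,18,0.6,57,1],[0.3,-3.8,0,23.5,1.1,72,1],[0.3,-3.8,0,23.5,1.1,72,1]]}}

```text
clock: 15.7
tool_pos: [0.5561, 0.0062, 0.2567]
orientation: [179.9, 35.1, -175.1]
force: [0.0, 0.7, -2.1]
opening: 0.0099
```

```bash
python3 - <<'E'
from h import *
o=ctrl.get_obs();print(o['joint_pos'].round(1),o['tool_pos'],o['orientation'],o['force'],o['moment'],o['opening'])
for c in("top","side"):
    p=ctrl.snapshot(c);print(c,[(d['centre'],round(d['confidence'],2)) for l in("round_post_mid","square_post_mid") for d in ctrl.search_frame(p,l)])
print(inc(wpost(70,290,0),0))
E
```

```text
[ 28.4 -16.1 -50.4  31.  -26.2 -47.9] [0.5561369  0.00623376 0.25670137] [ 179.86658021   35.13601576 -175.08558782] [ 0.02599913  0.69488036 -2.09782281] [-0.06090495  2.29164091  0.00818593] 0.009887125578319623
top [([0.4763, 0.1287, 0.0113], 0.68), ([0.5953, 0.0277, 0.2068], 0.64), ([0.3736, 0.0164, 0.014], 0.43), ([0.5085, -0.1265, 0.2254], 0.75)]
side [([0.4749, 0.1306, 0.0739], 0.7), ([0.5785, -0.0124, 0.2081], 0.69), ([0.3721, -0.0153, 0.0532], 0.66), ([0.5118, -0.1302, 0.1258], 0.91)]
[-3.0, 34.8, 0.0, 14.2, 1.1, 60.5]
```

The post is off the hook and the square one is undisturbed. I untilt while rising, then carry it to the bay.

Request:
{"method": "carry_out", "body": {"increments": [[0,0,0,5,0.5,30,1],[0,0,0,8,1,60,1],[-0.8,9,0,8,1,60,1],[-1.5,17.5,0,8,1,60,1],[-2.3,26,0,8,1,60,1],[-3,34.8,0,8,1,60,1],[-3,34.8,0,8,30,60,1],[-3,34.8,0,8,70,60,1],[-3,34.8,0,8,110,60,1],[-3,34.8,0,8,150,60,1],[-3,34.8,0,8,190,60,1],[-3,34.8,0,8,230,60,1],[-3,34.8,0,8,265,60,1],[-3,34.8,0,8,290,60,1],[-3,34.8,0,8,303,60,1],[-3,34.8,0,8,303,60,1],[-3,34.8,0,8,303,60,1]]}}

```text
clock: 18.12
tool_pos: [0.5629, 0.3072, 0.3144]
orientation: [180.0, 0.0, -175.1]
force: [-0.2, -0.3, -1.7]
opening: 0.0096
```

```bash
python3 - <<'E'
from h import *
o=ctrl.get_obs();print(o['joint_pos'].round(1),o['tool_pos'],o['orientation'],o['force'],o['opening'])
# bay corners from tray fit
c=np.array([.562,.368]);th=np.radians(2.2);R=np.array([[np.cos(th),-np.sin(th)],[np.sin(th),np.cos(th)]])
bay=c+R@[0,-.059];print('bay',bay)
ims=[]
for n in("top","side"):
    p=ctrl.snapshot(n);r=ctrl.search_frame(p,"round_post_mid");print(n,[(d['centre'],round(d['confidence'],2)) for d in r])
    I=p['pixels'].copy()
    fl=np.array([[*(bay+R@[sx*.098,sy*.079]),.006] for sx,sy in((1,1),(1,-1),(-1,-1),(-1,1))])
    cv2.polylines(I,[proj(p,fl).round().astype(int)],True,(0,255,0),1)
    P=np.array(o['tool_pos']);ft=np.array([[P[0]+.028*np.cos(a),P[1]+.028*np.sin(a),P[2]-.081] for a in np.linspace(0,6.28,24)])
    cv2.polylines(I,[proj(p,ft).round().astype(int)],True,(0,0,255),1)
    x,y=((100,60) if n=="top" else (200,30));ims.append(cv2.resize(I[y:y+200,x:x+200],(400,400),interpolation=cv2.INTER_CUBIC))
cv2.imwrite("pics/bay.png",np.hstack(ims))
print(inc([bay[0],bay[1],.09],0))
E
```

```text
[ 46.   14.5   8.3  -0.  -83.7 -41.1] [0.56292174 0.30722565 0.31444005] [ 1.79976640e+02  2.51905193e-02 -1.75108576e+02] [-0.23800451 -0.32324231 -1.69728548] 0.009602113154547212
bay [0.56426488 0.30904349]
top [([0.5574, 0.296, 0.2549], 0.91), ([0.3666, -0.0003, 0.0136], 0.76), ([0.4742, 0.1284, 0.0128], 0.58)]
side [([0.3741, -0.0158, 0.054], 0.98), ([0.4789, 0.1337, 0.0786], 0.89), ([0.5585, 0.2895, 0.2838], 0.82)]
[-0.1, 0.0, 0.1, 1.3, 1.7, -224.7]
```

View pics/bay.png

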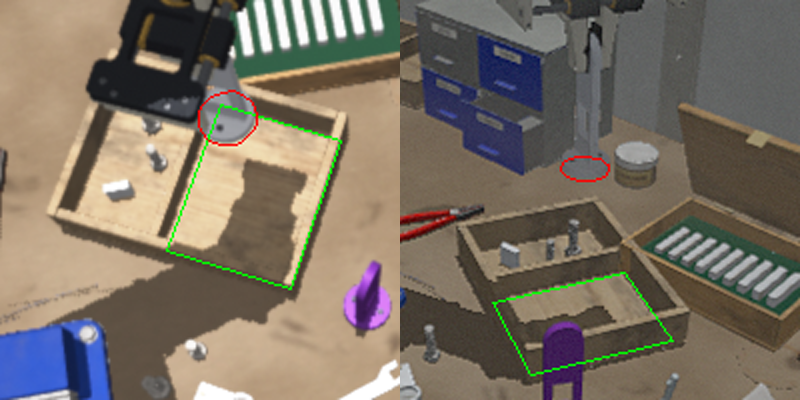

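The predicted bay floor (green) matches the tray interior, and the foot circle matches the post. I descend now.

Request:
{"method": "carry_out", "body": {"increments": [[0,0,0,1,1.5,-40,1],[0,0,0,1,1.5,-80,1],[0,0,0,1,1.5,-120,1],[0,0,0,1,1.5,-160,1],[0,0,0,1,1.5,-190,1],[0,0,0,1,1.5,-210,1],[0,0,0,1,1.5,-219,1],[0,0,0,1,1.5,-222,1],[0,0,0,1,1.5,-224,1],[0,0,0,1,1.5,-224,1]]}}

```text
clock: 19.58
tool_pos: [0.5641, 0.3098, 0.0909]
orientation: [179.9, 0.1, -175.1]
force: [-0.4, 0.0, -1.7]
opening: 0.01
```

Request:
{"method": "carry_out", "body": {"increments": [[0,0,0,0,0,-1.5,1],[0,0,0,0,0,-3,1],[0,0,0,0,0,-3,1]]}}

```text
clock: 19.95
tool_pos: [0.5637, 0.3096, 0.0872]
orientation: [180.0, 0.0, -175.1]
force: [1.0, -0.6, -1.5]
opening: 0.0098
```

Request:
{"method": "carry_out", "body": {"increments": [[0,0,0,0,0,-1,1],[0,0,0,0,0,-2,1],[0,0,0,0,0,-2,1]]}}

```text
clock: 20.32
tool_pos: [0.5639, 0.3097, 0.0858]
orientation: [180.0, 0.0, -175.1]
force: [-1.9, -0.0, 4.0]
opening: 0.0101
```

Contact: Fz went from -1.5 to +4 N. Next I release and retreat straight up.

Request:
{"method": "carry_out", "body": {"increments": [[0,0,0,0,0,0,0.8],[0,0,0,0,0,0,0.7],[0,0,0,0,0,0,0.6],[0,0,0,0,0,0,0.5],[0,0,0,0,0,0,0.4],[0,0,0,0,0,0,0.4],[0,0,0,0,0,20,0.4],[0,0,0,0,0,50,0.4],[0,0,0,0,0,90,0.4],[0,0,0,0,0,140,0.4],[0,0,0,-60,0,190,0.4],[0,0,0,-120,0,200,0.4],[0,0,0,-120,0,200,0.4],[0,0,0,-120,0,200,0.4]]}}

```text
clock: 22.08
tool_pos: [0.4433, 0.3099, 0.2861]
orientation: [179.9, 0.1, -175.0]
force: [1.6, 0.5, -0.7]
opening: 0.0529
```

```bash
python3 - <<'E'
from h import *
o=ctrl.get_obs();print(o['tool_pos'],o['force'],o['opening'])
ims=[]
for n in("top","side"):
    p=ctrl.snapshot(n)
    print(n,[(l[:6],d['centre'],round(d['confidence'],2)) for l in("round_post_mid","square_post_mid") for d in ctrl.search_frame(p,l)])
    I=p['pixels'].copy()
    e=np.array([[.564,.3097,z] for z in(.006,.161)]);cv2.polylines(I,[proj(p,e).round().astype(int)],False,(0,0,255),1);print(proj(p,e).round())
    for d in ctrl.outline_of(p,"round_post_mid"):
        ys,xs=np.nonzero(d['pixels']);print(round(d['confidence'],2),xs.min(),xs.max(),ys.min(),ys.max())
    x,y=((100,60) if n=="top" else (200,30));ims.append(cv2.resize(I[y:y+200,x:x+200],(400,400),interpolation=cv2.INTER_CUBIC))
cv2.imwrite("pics/end.png",np.hstack(ims))
E
```

```text
[0.44333413 0.309892   0.28613021] [ 1.60210803  0.47361562 -0.73964828] 0.05289992096793363
top [('round_', [0.4726, 0.1284, 0.0154], 0.86), ('round_', [0.5553, 0.3017, 0.0626], 0.84), ('round_', [0.367, -0.0009, 0.017], 0.75), ('square', [0.5058, -0.1103, 0.1107], 0.55)]
[[227. 157.]
 [218. 132.]]
0.94 273 295 192 224
0.92 209 238 130 167
0.7 314 343 263 286
side [('round_', [0.4771, 0.1313, 0.0801], 0.82), ('round_', [0.3732, -0.0142, 0.0521], 0.75), ('round_', [0.5581, 0.3003, 0.0727], 0.71), ('round_', [0.5626, 0.3788, 0.0245], 0.69), ('square', [0.5113, -0.1296, 0.1297], 0.97)]
[[290. 190.]
 [291. 140.]]
0.94 279 299 139 194
0.91 269 292 191 252
0.82 241 267 246 312
```

The outlines match an upright post: side rows 139–194, with the top predicted at 140 and the foot centre at 190. The square post is still where it was, so I'm handing in.

```bash
python3 -c "
from plant import ctrl
print(ctrl.close_job())"
```

```text
the job is handed in; nothing more can be done
None
```

I took the round-footed post off its hook and stood it in the wide compartment of the tray. I handed the job in at about 22 s; no verdict is reported.

- **How it came off:** I raised it about 13 mm, slid it forward upright, tilted it 28–35° and followed the bar off the tip. Forces at each check stayed around the post's own weight.
- **Round post:** it stands at about (0.564, 0.310), within a few millimetres of the compartment's centre. Contact showed as a rise to +4 N before release. After the arm backed away, the outlines in both cameras matched an upright post there to about 2 px.
- **Square post:** in the last pictures it was still within about 3 mm of its first measured place.
- **Arm at hand-in:** it was clear of everything, with the gripper empty.

**What disagreed or was not checked:**
- **Finger length:** the real fingertips end about 35 mm short of the reported TCP. I saw this in the pictures and confirmed it by closing the fingers at a height where they should have met the post. I then corrected for it.
- **Last picture:** I had used all 12 views, so the final picture could not be viewed. The last check rests on the network outlines and positions only.

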